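Show the heavy bail to the up-looking camera

TASK

Take the cap off the inspection camera's lens and leave it rim down, fully home in the round pocket of its rest. Then pick the thicker of the two bails out of the rack and hold it in the air centred over the lens, the bail's axis 120 mm above the lens glass, level, in line with the camera's cable connector and with its longer spigot on the connector's side. Finish still holding it there, motionless in the gripper, and leave all the other things where they are.

Things in the scene. Friction and masses are not known exactly. Their poses are not given: they have to be found in the camera images.
- camera: inspection camera fixed on the shelf, looking straight up: grey square housing 90 x 90 mm, 50 mm high, with a bare aluminium lens barrel 40 mm in diameter standing 34 mm out of its top. A steel round cable connector (22 mm diameter, 26 mm long) sticks out level from its +y side, 25 mm above the shelf. Origin: centre of the underside; z up, +y towards the connector
- lens (a point): centre of the lens glass, on top of the lens barrel, 84 mm above the shelf; axes as the camera's
- cap: black plastic lens cap, a round cup 50 mm outside diameter, 30 mm high, wall 3 mm, top 4 mm thick, open below; about 40 g. At the start it sits loosely (2 mm play all round) over the lens barrel, rim 58 mm and top 88 mm above the shelf; it pulls straight up off. Origin: centre of the open rim; z points to the closed top
- cap_rest: aluminium block 90 x 90 mm, 20 mm high, fixed on the shelf, with one round pocket in its top, 56 mm in diameter, 10 mm deep. Origin: centre of the underside, z up
- pocket (a point): centre of the pocket's floor, 10 mm above the shelf, 10 mm below the block's top; a seated cap has its rim on it and its top 40 mm above the shelf
- rack: grey plastic bail rack fixed on the shelf: base 120 x 180 mm, 12 mm thick, and two rails along its y, 10 mm thick, at x = -38 and +38 mm, 53 mm high. Each rail has two open-topped notches 13 mm wide, 10 mm deep, at y = -50 and +50 mm, in which the bails' spigots lie. Between the rails is free air above the base. Origin: centre of the underside, z up
- heavy_bail: the thicker bail, turned maple, lying level across the rack in either pair of notches, its axis along the rack's x and 48 mm above the shelf; barrel 26 mm in diameter, 54 mm long, between two spigots of 10 mm diameter, one 35 mm and one 20 mm long; about 70 g. Origin: on the axis, at the middle of the barrel; +x along the axis towards the longer spigot
- heavy_bail_long_tip (a point): end of the thicker bail's longer spigot, on its axis, 62 mm from its origin
- thin_bail: the thinner bail, as the other but with a barrel 18 mm in diameter, in the other pair of notches, 100 mm beside it; to be left there. Origin and axes as the thicker bail's
- grip_cone: blue hard silicone grip cone standing on its wide end, 60 mm base diameter, 110 mm high; to be left alone. Origin: centre of the underside
- bottle: steel bottle with twist cap, 72 mm in diameter, 220 mm high, standing; to be left alone. Origin: centre of the underside
- ring_gauge: flat aluminium ring, 92 mm outside, 73 mm inside diameter, 12 mm high, lying on the shelf; to be left alone. Origin: centre of the underside
- ball0_center (a point): centre of one of three pink cricket balls, 72 mm in diameter, in a clear tray 90 x 250 mm, 40 mm high, at the far side; to be left alone
- ball1_center (a point): centre of one of three pink cricket balls, 72 mm in diameter, in a clear tray 90 x 250 mm, 40 mm high, at the far side; to be left alone
- ball2_center (a point): centre of one of three pink cricket balls, 72 mm in diameter, in a clear tray 90 x 250 mm, 40 mm high, at the far side; to be left alone
Not all that is in view belongs to the job. Leave any purple look-alike of the cap_rest alone.

How it is judged:
On the way, in this order (a step that is already met when the one before it is completed fails the run):
1. the cap sits rim down, fully home in the pocket, let go (horizontal distance between cap and pocket below 0.006 m and z of cap in the frame of pocket below 0.004 m and angle between cap's own z axis and vertical below 0.12 rad and contact force between the fingers and cap below 0.3 N and linear speed of cap below 0.02 m/s), for 0.2 s.
2. the thicker bail is lifted out of the rack (height (world z) of heavy_bail above 0.09 m and contact force between the fingers and heavy_bail above 1 N), for 0.2 s.
At the end, for the whole second after the job is handed in: Thicker bail held still by the fingers alone, within 12 mm of the lens axis, 120 +-15 mm above the glass, within 0.15 rad of level and of the connector line, longer spigot on its side; cap let go in the pocket, rim down, within 6 mm of centre, 4 mm of floor; other things within 30 mm (horizontal distance between heavy_bail and lens below 0.012 m and z of heavy_bail in the frame of lens between 0.105 and 0.135 m and angle between the x axis of heavy_bail and the y axis of camera, either way round below 0.15 rad and y of heavy_bail_long_tip in the frame of camera above 0.03 m and contact force between the fingers and heavy_bail above 1 N and contact force between heavy_bail and camera below 0.3 N and linear speed of heavy_bail below 0.03 m/s and horizontal distance between cap and pocket below 0.006 m and z of cap in the frame of pocket below 0.004 m and angle between cap's own z axis and vertical below 0.12 rad and contact force between the fingers and cap below 0.3 N); the arm keeps its last pose, push and grip.
It fails at once if the thin bail is moved by more than 30 mm (distance of thin_bail from where it was at the start of the episode above 0.03 m).
It fails at once if the grip cone is moved by more than 30 mm (distance of grip_cone from where it was at the start of the episode above 0.03 m).
It fails at once if the bottle is moved by more than 30 mm (distance of bottle from where it was at the start of the episode above 0.03 m).
It fails at once if the ring gauge is moved by more than 30 mm (distance of ring_gauge from where it was at the start of the episode above 0.03 m).
It fails at once if a ball is moved by more than 30 mm (distance of any of ball0_center, ball1_center, ball2_center from where it was at the start of the episode above 0.03 m).
It also fails if it takes over 54 s, if anything falls off the work surface, if the arm or the gripper's body presses on something with over 40 N, if the wrist force passes 120 N, or if a joint passes its speed limit or range.

ROBOT

A 6-joint arm with a two-finger parallel gripper is mounted at the origin on the work surface. World frame = base frame: x ahead of the robot, y to its left, z up, the work surface at z = 0. Lengths are in m, angles in rad, forces in N, time in s.
With the tool pointing down it reaches from about 0.375 to 0.975 m from the base axis. Payload 3.8 kg.
Tool frame: the origin (TCP) lies where the fingers leave the gripper's body, on its centre line; the fingertips stand 64 mm ahead of it and the grasp point (between the pads) lies 45 mm ahead of it; z points along the fingers, y is the line along which they close (so a half turn about z gives the same grasp; the last joint's range is limited). The gripper opens to 88 mm and grips with 3 to 60 N. Pads are 18 mm wide; open, the fingers measure 123 mm over their backs; the gripper's body (75 mm by 187 mm) begins 45 mm behind the grasp point.
Start: joints at [1.286, 0.264, 1.604, -0, 1.274, -0.037], TCP at [0.166, 0.654, 0.303] pointing down, gripper open.
Joint ranges: [-2.63, 2.63], [-0.94, 2.18], [0.31, 2.57], [-1.31, 4.45], [0, 2.66], [-2.55, 2.55]. Speed limits (rad/s): [2.57, 2.57, 3.14, 3.14, 3.14, 3.14].

INTERFACE

Orientations are given as a 3x3 rotation matrix whose columns are the frame's x, y, z axes.
In Python, from workcell import robot gives the robot as it stands.
- The arm moves only by the tool drive_tool, never from a script. Its argument "plan" is text: rows parted by semicolons, each of 5 numbers parted by spaces: the opening, from 0 (shut) to 1 (fully open), then the shift along the world's x, y, z as a fraction of full scale, then the turn about the world's z as a fraction of full scale. A call has 1 to 5 rows; each row is the pose to reach, as a shift and turn from the pose commanded when the call began, turning the shorter way round; what a row does not reach only later rows make up. Full scale, the value 1, is 0.3 m for a shift and 360 degrees for a turn. A row lasts 1/8 s, in which the tool goes at most 62.5 mm and 10.7 degrees, less where a joint would pass 70% of its speed; a pose out of reach is approached as far as the arm can. A call with a number of a shift or a turn outside -1 to 1 is refused whole. A call with a gripper value outside its range is refused whole. The fingers move at their own pace and stop on an object; "force" is the grip in N (left out, the last holds). Time passes only in rows, so rows that repeat a pose let the fingers close. It gives the time, the measured TCP pose, the force, the opening and the grip force at its end, in the units of the state.
- robot.get_obs(): the state, without advancing time (a new reading comes with each control period).
- robot.camera(name): name is "side" or "top" or "wrist"; returns (picture, depth): 480x640x3 uint8, red, green, blue; 480x640 float32, m along the optical axis (not along the pixel's ray), 0 where there is no reading.
- robot.camera_model(name): a dict with "fx", "fy", "cx", "cy" (pixels), "R" (3x3) and "t" (3): a world point X has camera coordinates R X + t. Camera axes: x right, y down, z forward; pixel columns grow to the right and rows downward; lengths in m; the calibration is good to about 2 mm. A picture is of the moment at which its call begins: read the wrist's pose just before it. camera_model takes no time and is no camera call; for the wrist camera it gives the pose at the moment of the call.
- robot.close_job(): hands the job in; it is judged then, once.
The state is a dict: "clock": time; "joint_pos": joint angles; "qd": joint speeds; "tau": joint torques, N m; "ee_pos": TCP position; "orientation": TCP orientation; "contact_force": force on the tool from outside, world axes, zero at the start; "moment": the same for the moment, N m; "width": finger opening in m; "grip_force": force on a finger pad.
Only numpy, scipy, OpenCV 4.12 (cv2) and the standard library are available. Lean on these libraries where they do the work, as an engineer would, in place of code of your own. Each camera call takes 0.05 s, during which the arm holds its last target. There are 200 camera calls.

## Working session

There is one attempt and no reset: what is moved stays moved. The work goes in short steps, Python scripts to look and compute and a tool call to move; the robot and the scene stay as the last step left them, time stands still between calls to the robot, and variables do not carry over. Pictures are saved under pics/ and viewed, at most 10 in all, crops included, and the job is handed in when it is done.

Besides the shell and the picture viewer there is one more tool, called after "Emit:" by a JSON object that holds its "op" and its "data", one argument or row to a line. drive_tool: Moves the arm, as the interface text tells. Its arguments: {"type":"object","properties":{"plan":{"type":"string"},"force":{"type":"number"}},"required":["plan"]}

```bash
mkdir -p pics; cat > h.py <<'E'
import numpy as np, cv2
from workcell import robot
def snap(n,f):
    m=robot.camera_model(n); p,d=robot.camera(n)
    cv2.imwrite(f'pics/{f}.png',p[:,:,::-1]); np.savez(f'pics/{f}.npz',p=p,d=d,**{k:np.array(m[k]) for k in m})
    return p,d,m
def world(d,m):
    v,u=np.mgrid[:480,:640]
    c=np.stack([(u-m['cx'])/m['fx']*d,(v-m['cy'])/m['fy']*d,d],-1)
    w=(c-np.array(m['t']))@np.array(m['R']); w[d==0]=np.nan
    return w
E
python3 - <<'E'
from h import *
for n in('top','side'):
    p,d,m=snap(n,n+'0'); print(n,m)
print(robot.get_obs())
E
```

```text
top {'fx': 464.2961982220895, 'fy': 464.2961982220895, 'cx': 319.69579417084407, 'cy': 235.2538123269815, 'R': array([[ 0.00728427, -0.99983044,  0.01691216],
       [-0.99182438, -0.00937863, -0.12726521],
       [ 0.12740225, -0.01584686, -0.99172453]]), 't': array([-0.04920057,  0.57766254,  0.91819799])}
side {'fx': 434.85317873185, 'fy': 434.85317873185, 'cx': 320.57457002145173, 'cy': 245.15300095569563, 'R': array([[-0.72958558, -0.6838871 ,  0.00181841],
       [-0.32529075,  0.34468589, -0.88055526],
       [ 0.6015736 , -0.64303194, -0.47394001]]), 't': array([0.40858481, 0.28738983, 0.56317701])}
{'clock': 0.1, 'joint_pos': array([ 1.28608486e+00,  2.64683417e-01,  1.60522274e+00, -1.44685486e-05,
        1.27368534e+00, -3.69048117e-02]), 'qd': array([-5.46554836e-04, -4.07850934e-04, -4.13059903e-03,  4.97317684e-04,
       -5.35976899e-05, -9.96329439e-05]), 'tau': array([-2.56095655e-04, -5.03615677e+01, -3.58069789e+01,  7.30748009e-02,
        2.31718010e-02, -2.30237197e-05]), 'ee_pos': array([0.16542984, 0.65389458, 0.30151653]), 'orientation': array([[-9.69453759e-01,  2.45273538e-01, -5.48157923e-04],
       [ 2.45274143e-01,  9.69451855e-01, -1.92225921e-03],
       [ 5.99333983e-05, -1.99799038e-03, -9.99998002e-01]]), 'contact_force': array([ 0.06181258,  0.48230969, -0.18389637]), 'moment': array([-0.0032194 , -0.03156753, -0.02036895]), 'grip_force': 0.0, 'width': 0.08803827073282411}
```

View pics/top0.png

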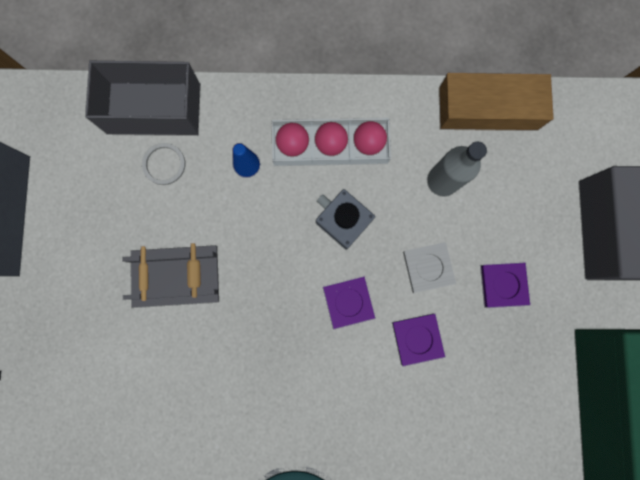

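View pics/side0.png

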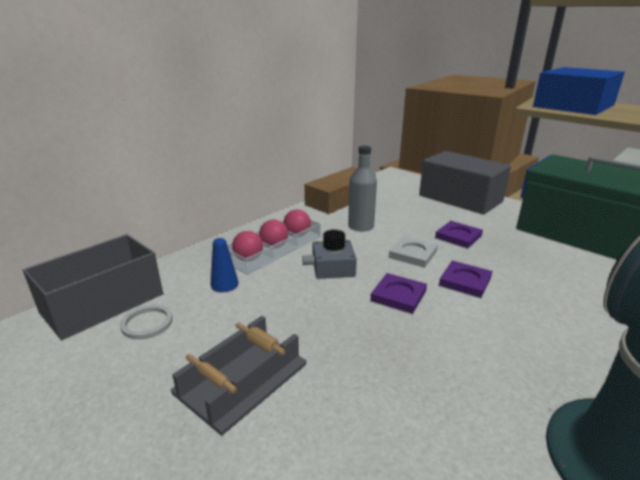

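The top view shows the cap at (346,216) on the camera, with the connector at (323,201). The silver rest is at (429,267), and the rack is around (174,276) with bails at columns 143 (thin) and 194 (thick). The cone is at (245,160), the bottle at (445,180), and the purple blocks are look-alikes.

```bash
cat > meas.py <<'E'
from h import *
z=np.load('pics/top0.npz'); p,d=z['p'].astype(int),z['d']; w=world(d,z)
v,u=np.mgrid[:480,:640]
def box(a,b,c,e): return (u>=a)&(u<=b)&(v>=c)&(v<=e)
def rep(n,m):
    q=w[m]; q=q[~np.isnan(q[:,0])]
    r=cv2.minAreaRect(q[:,:2].astype(np.float32)*1000)
    b=cv2.boxPoints(r); e=b[1]-b[0]
    print(n,len(q),'mean',q.mean(0).round(4),'z',np.percentile(q[:,2],[5,50,95]).round(4),'rect c',np.round(r[0],1),'size',np.round(r[1],1),'edge ang',round(float(np.degrees(np.arctan2(e[1],e[0]))),1))
    return q
Z=w[...,2]
rep('cap',box(325,370,195,240)&(Z>.08)&(Z<.1)&(p.sum(2)<100))
rep('house',box(310,380,185,250)&(Z>.042)&(Z<.056))
rep('conn',box(312,332,190,210)&(Z>.022)&(Z<.041))
rep('resttop',box(398,462,240,295)&(Z>.016)&(Z<.026))
rep('pocket',box(398,462,240,295)&(Z>.005)&(Z<.0135)&(np.hypot(u-430,v-267)<16))
wood=(p[...,0]>p[...,2]+30)
for n,b in(('thin?',box(130,160,235,310)),('thick?',box(180,208,235,310))):
    q=rep(n,b&wood&(Z>.03))
rep('rack',box(115,225,235,315)&(Z>.007)&(Z<.018))
rep('rails',box(115,225,235,315)&(Z>.035)&(Z<.062)&~wood)
rep('bottle',box(420,490,135,205)&(Z>.05)); rep('cone',box(225,265,135,180)&(Z>.03));
rep('shelf',box(250,300,350,400))
im=p.astype(np.uint8)[...,::-1]
c=lambda a,b,cc,e,s:cv2.resize(im[cc:e,a:b],None,fx=s,fy=s,interpolation=cv2.INTER_CUBIC)
cv2.imwrite('pics/crop0.png',np.hstack([c(115,225,235,315,4),c(305,385,180,260,4)[:320]]))
E
python3 meas.py
```

```text
cap 453 mean [ 0.6117 -0.0956  0.0877] z [0.085  0.0877 0.0903] rect c [612.4 -96. ] size [43.9 47.6] edge ang -24.9
house 1354 mean [ 0.61   -0.0947  0.0495] z [0.0463 0.0496 0.0525] rect c [613.3 -96. ] size [90.  90.1] edge ang -41.1
conn 122 mean [ 0.6507 -0.0509  0.033 ] z [0.0264 0.0337 0.0375] rect c [651.4 -51.6] size [24.3 21.6] edge ang -44.8
resttop 1286 mean [ 0.5152 -0.2742  0.0197] z [0.017  0.0196 0.0225] rect c [ 515.5 -274.4] size [89.8 91.5] edge ang -77.5
pocket 528 mean [ 0.516  -0.2761  0.0097] z [0.007  0.0095 0.0127] rect c [ 515.6 -276. ] size [53.3 53.9] edge ang -20.4
thin? 372 mean [0.4948 0.3068 0.0535] z [0.0482 0.0535 0.0581] rect c [497.3 307.6] size [107.7  16.1] edge ang -84.9
thick? 465 mean [0.5006 0.2069 0.0563] z [0.0496 0.057  0.0619] rect c [504.2 208.4] size [107.9  24.8] edge ang -86.1
rack 3260 mean [0.4899 0.2562 0.012 ] z [0.0091 0.0119 0.0149] rect c [493.3 258.6] size [120.1 181. ] edge ang -85.9
rails 960 mean [0.4949 0.2564 0.0518] z [0.0432 0.0526 0.0556] rect c [501.1 258.8] size [108.3 181. ] edge ang -86.5
bottle 1815 mean [ 0.6947 -0.299   0.1479] z [0.0659 0.1474 0.2202] rect c [ 702.4 -307.6] size [71.2 66.5] edge ang -49.7
cone 576 mean [0.7274 0.1113 0.0767] z [0.0339 0.0778 0.1105] rect c [731.3 111.3] size [38.1 51.5] edge ang -48.7
shelf 2592 mean [ 2.924e-01  4.480e-02 -2.000e-04] z [-0.003  -0.0002  0.0027] rect c [292.3  45.1] size [101.3 103.5] edge ang -89.3
```

View pics/crop0.png

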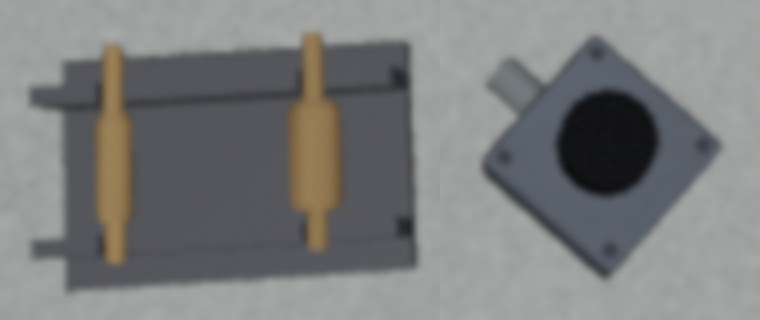

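The crop shows the thick bail on the right, with its longer spigot up (world +x), and the camera's connector at the upper left. The depth measurements match the given sizes: housing 90x90, pocket about 54, rack 120x181, cap top 88.

Moving over the camera now.

Emit:
{"op": "drive_tool", "data": {
  "plan": "1 0.5 -0.83 0 -0.145;1 0.5 -0.83 0 -0.145;1 0.5 -0.83 0 -0.145;1 0.5 -0.83 0 -0.145;1 0.5 -0.83 0 -0.145",
  "force": 15
}}

```text
clock: 0.72
ee_pos: [0.3163, 0.4028, 0.3022]
orientation: [[-0.394, 0.919, -0.0], [0.919, 0.394, -0.001], [-0.001, -0.001, -1.0]]
contact_force: [1.0, 0.6, 0.7]
width: 0.0883
grip_force: 0.0
```

Emit:
{"op": "drive_tool", "data": {
  "plan": "1 0.5 -0.83 0 -0.145;1 0.5 -0.83 0 -0.145;1 0.5 -0.83 0 -0.145;1 0.5 -0.83 0 -0.145;1 0.5 -0.83 0 -0.145"
}}

```text
clock: 1.35
ee_pos: [0.4662, 0.1539, 0.3024]
orientation: [[0.485, 0.874, -0.0], [0.874, -0.485, -0.0], [-0.0, 0.0, -1.0]]
contact_force: [-0.2, 0.4, -0.4]
width: 0.0884
grip_force: 0.0
```

Emit:
{"op": "drive_tool", "data": {
  "plan": "1 0.49 -0.84 -0.1 -0.145;1 0.49 -0.84 -0.1 -0.145;1 0.49 -0.84 -0.1 -0.145;1 0.49 -0.84 -0.1 -0.145;1 0.49 -0.84 -0.1 -0.145"
}}

```text
clock: 1.98
ee_pos: [0.6131, -0.0982, 0.2717]
orientation: [[0.988, 0.153, -0.001], [0.153, -0.988, 0.0], [-0.001, -0.0, -1.0]]
contact_force: [0.1, 0.9, 0.6]
width: 0.0885
grip_force: 0.0
```

```bash
python3 - <<'E'
from h import *
p,d,m=snap('wrist','w1'); o=robot.get_obs(); print(o['ee_pos'],d[d>0].min())
w=world(d,m);Z=w[...,2]; p=p.astype(int)
for n,k in(('cap',(Z>.08)&(Z<.095)&(p.sum(2)<150)),('house',(Z>.04)&(Z<.058)),('conn',(Z>.02)&(Z<.04))):
    k&=np.hypot(w[...,0]-.613,w[...,1]+.096)<.09
    q=w[k]; 
    if len(q)<20: print(n,len(q));continue
    r=cv2.minAreaRect(q[:,:2].astype(np.float32)*1000); print(n,len(q),q.mean(0).round(4),np.median(q[:,2]),r, cv2.minEnclosingCircle(q[:,:2].astype(np.float32)*1000))
E
```

```text
[ 0.61487969 -0.10192275  0.27105977] 0.06985448
cap 4097 [ 0.6145 -0.0985  0.0882] 0.08828166582646918 ((613.5064697265625, -98.82829284667969), (48.37772750854492, 48.157447814941406), 6.9152655601501465) ((613.1605224609375, -98.55621337890625), 24.57923698425293)
house 8895 [ 0.6215 -0.0971  0.0501] 0.05018841445113606 ((612.4756469726562, -98.55274200439453), (90.18260192871094, 90.13926696777344), 48.98004913330078) ((612.8529052734375, -98.33505249023438), 61.43986892700195)
conn 1208 [ 0.6505 -0.0616  0.0331] 0.03433203839032631 ((644.772216796875, -96.26205444335938), (59.02370834350586, 121.41571044921875), 4.01478910446167) ((629.5487060546875, -97.3305435180664), 62.35818099975586)
```

View pics/w1.png

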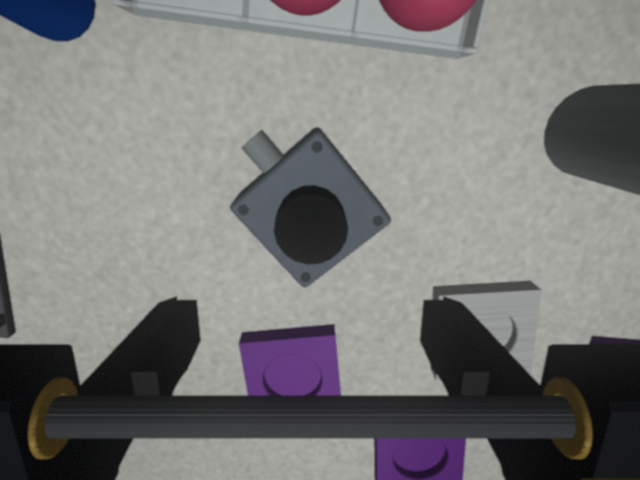

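The wrist view shows the cap at (311,224) on the housing, clear between the open fingers. Both views agree to 2–3 mm: cap near (0.613, -0.098), connector bearing 49°. Checking that the pose has settled.

```bash
python3 - <<'E'
from h import *
for i in range(3):
    o=robot.get_obs(); print(o['clock'],o['ee_pos']); p,d,m=snap('wrist','w2')
w=world(d,m);Z=w[...,2]; p=p.astype(int)
k=(Z>.08)&(Z<.095)&(p.sum(2)<150)&(np.hypot(w[...,0]-.613,w[...,1]+.096)<.05)
print('cap',cv2.minEnclosingCircle(w[k][:,:2].astype(np.float32)*1000))
k=(Z>.04)&(Z<.058)&(np.hypot(w[...,0]-.613,w[...,1]+.096)<.07)
print(cv2.minAreaRect(w[k][:,:2].astype(np.float32)*1000))
k=(Z>.016)&(Z<.025)&(np.hypot(w[...,0]-.515,w[...,1]+.275)<.07)&(p.min(2)>90); print('rest',k.sum(),cv2.minAreaRect(w[k][:,:2].astype(np.float32)*1000))
print(robot.get_obs()['ee_pos'])
E
```

```text
2.025 [ 0.61487969 -0.10192275  0.27105977]
2.075 [ 0.6135353  -0.0994139   0.27115266]
2.125 [ 0.61263927 -0.09744167  0.27139727]
cap ((613.1080322265625, -98.56800079345703), 24.61942481994629)
((612.4412841796875, -98.55105590820312), (90.11634826660156, 90.24588775634766), 49.00005340576172)
rest 2895 ((514.8323364257812, -277.1076965332031), (91.32050323486328, 90.7607192993164), 12.399369239807129)
[ 0.61217786 -0.09609222  0.27168148]
```

Emit:
{"op": "drive_tool", "data": {
  "plan": "1 0.003 -0.005 -0.2 0;1 0.003 -0.005 -0.3 0;1 0.003 -0.005 -0.4 0;1 0.003 -0.005 -0.457 0;1 0.003 -0.005 -0.457 0"
}}

```text
clock: 2.8
ee_pos: [0.6122, -0.096, 0.1344]
orientation: [[0.987, 0.162, -0.003], [0.162, -0.987, 0.001], [-0.003, -0.001, -1.0]]
contact_force: [0.3, -0.8, -0.2]
width: 0.088
grip_force: 0.0
```

Emit:
{"op": "drive_tool", "data": {
  "plan": "0.7 0 0 0 0;0.6 0 0 0 0;0.5 0 0 0 0;0.4 0 0 0 0;0.4 0 0 0 0",
  "force": 12
}}

```text
clock: 3.42
ee_pos: [0.6137, -0.0973, 0.1361]
orientation: [[0.987, 0.16, 0.001], [0.16, -0.987, -0.0], [0.001, 0.0, -1.0]]
contact_force: [0.7, -0.7, 2.7]
width: 0.0494
grip_force: 12.0
```

Emit:
{"op": "drive_tool", "data": {
  "plan": "0.4 0 0 0.06 0;0.4 0 0 0.14 0;0.4 0 0 0.24 0;0.4 0 0 0.3 0;0.4 0 0 0.3 0"
}}

```text
clock: 4.05
ee_pos: [0.6144, -0.0973, 0.2278]
orientation: [[0.987, 0.16, 0.004], [0.16, -0.987, -0.001], [0.004, 0.001, -1.0]]
contact_force: [0.3, -0.4, -0.9]
width: 0.049
grip_force: 12.0
```

Emit:
{"op": "drive_tool", "data": {
  "plan": "0.4 -0.08 -0.15 0 0;0.4 -0.18 -0.32 0 0;0.4 -0.27 -0.49 0 0;0.4 -0.327 -0.596 0 0;0.4 -0.327 -0.596 0 0"
}}

```text
clock: 4.68
ee_pos: [0.5134, -0.2775, 0.224]
orientation: [[0.988, 0.156, -0.002], [0.156, -0.988, 0.001], [-0.002, -0.002, -1.0]]
contact_force: [0.0, 0.4, -0.7]
width: 0.0486
grip_force: 12.0
```

```bash
python3 - <<'E'
from h import *
snap('side','s2'); snap('top','t2')
for n in 'st':
    p,d,m=snap({'s':'side','t':'top'}[n],n+'3');w=world(d,m);q=p.astype(int)
    k=(w[...,2]>.016)&(w[...,2]<.025)&(np.hypot(w[...,0]-.515,w[...,1]+.275)<.07)&(q.min(2)>90)
    if k.sum()>50: print(n,k.sum(),cv2.minAreaRect(w[k][:,:2].astype(np.float32)*1000))
p,d,m=snap('wrist','w3');w=world(d,m);Z=w[...,2];q=p.astype(int)
k=(Z>.016)&(Z<.025)&(np.hypot(w[...,0]-.515,w[...,1]+.275)<.07)&(q.min(2)>90); print('rest w',k.sum(),cv2.minAreaRect(w[k][:,:2].astype(np.float32)*1000))
k=(Z>.085)&(Z<.15)&(np.hypot(w[...,0]-.515,w[...,1]+.275)<.026);print('cap',k.sum(),w[k].mean(0),cv2.minEnclosingCircle(w[k][:,:2].astype(np.float32)*1000))
o=robot.get_obs();print(o['ee_pos'],o['width'],o['grip_force'])
E
```

```text
s 605 ((514.9902954101562, -275.95648193359375), (90.94979095458984, 96.29862213134766), 12.34331226348877)
t 211 ((515.0293579101562, -274.2174377441406), (89.673095703125, 90.26763153076172), 13.215143203735352)
rest w 8996 ((514.4854736328125, -277.06573486328125), (90.50708770751953, 90.4403305053711), 12.44307804107666)
cap 185 [ 0.53481264 -0.27199811  0.14893443] ((522.8880004882812, -273.05987548828125), 23.187408447265625)
[ 0.5157384  -0.27471666  0.22505004] 0.048955400796983406 12.000012281387171
```

View pics/w3.png

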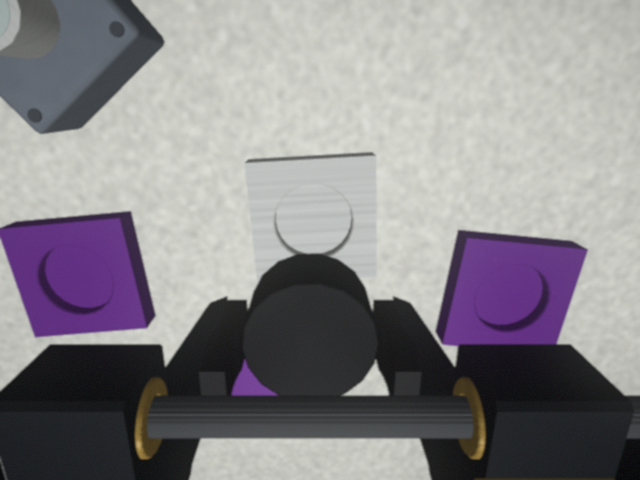

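The wrist view shows the cap held level between the fingers at (310,340), with the silver pocket ahead at (314,218). Measuring the held cap's centre in the same view, to work relative to the pocket.

```bash
python3 - <<'E'
from h import *
z=np.load('pics/w3.npz');w=world(z['d'],z);Z=w[...,2];p=z['p'].astype(int)
k=(Z>.16)&(Z<.195)&(np.hypot(w[...,0]-.515,w[...,1]+.275)<.035)
v,u=np.nonzero(k); print(k.sum(),np.percentile(Z[k],[5,25,50,75,95]))
k2=k&(abs(Z-np.median(Z[k]))<.003); q=w[k2]; print(cv2.minEnclosingCircle(q[:,:2].astype(np.float32)*1000),cv2.minAreaRect(q[:,:2].astype(np.float32)*1000))
A=np.c_[q[:,:2]-q[:,:2].mean(0),np.ones(len(q))];print('slope',np.linalg.lstsq(A,q[:,2],rcond=None)[0])
k=(Z<.0135)&(Z>.005)&(np.hypot(w[...,0]-.515,w[...,1]+.276)<.033);q=w[k];print('pocket',len(q),cv2.minEnclosingCircle(q[:,:2].astype(np.float32)*1000))
E
```

```text
18627 [0.16563259 0.1763364  0.17696755 0.17755239 0.1884402 ]
((523.1163940429688, -273.7049560546875), 33.41666030883789) ((516.74169921875, -278.7951965332031), (49.96880340576172, 61.30927658081055), 32.22364807128906)
slope [-0.00741111  0.00096599  0.17696219]
pocket 4221 ((513.8858642578125, -277.2279968261719), 27.98822021484375)
```

```bash
python3 - <<'E'
from h import *
z=np.load('pics/w3.npz');w=world(z['d'],z);Z=w[...,2]
k=(abs(Z-.177)<.003)&(np.hypot(w[...,0]-.515,w[...,1]+.275)<.04)
q=w[k][:,:2]
c=np.array([.515,-.2755])
ax=np.array([.988,.156]);ay=np.array([.156,-.988])
s=(q-c)@np.c_[ax,ay]
for o in(-.008,-.004,0,.004,.008):
    t=s[abs(s[:,1]-o)<.001,0]; h=np.sqrt(.025**2-o*o); print(o,t.min(),t.max(),(t.min()+t.max())/2)
pts=s[(abs(s[:,1])<.02)]
# front-arc circle fit with known radius
from scipy.optimize import least_squares
e=np.array([[s[abs(s[:,1]-o)<.0008,0].max(),o] for o in np.arange(-.015,.0151,.001)])
r=least_squares(lambda x:np.hypot(*(e-x).T)-.025,[0,0]);print(r.x,r.cost, c+r.x[0]*ax+r.x[1]*ay)
e=np.array([[s[abs(s[:,1]-o)<.0008,0].min(),o] for o in np.arange(-.015,.0151,.001)])
r=least_squares(lambda x:np.hypot(*(e-x).T)-.025,[-.0,0]);print('back',r.x,r.cost, c+r.x[0]*ax+r.x[1]*ay)
print(robot.get_obs()['ee_pos'])
E
```

```text
-0.008 -0.023014372706040162 0.023472434384279234 0.00022903083911953587
-0.004 -0.022839008791380407 0.024148094730989056 0.0006545429698043247
0 -0.023125110926178874 0.02446936665403954 0.0006721278639303333
0.004 -0.02318038427672962 0.02418377805801735 0.0005016968906438653
0.008 -0.022525244319848987 0.02305462889785788 0.0002646922890044458
[-0.00051827 -0.00058003] 4.569045231867531e-07 [ 0.51439747 -0.27500778]
back [ 0.00075398 -0.00043023] 1.735379422212749e-05 [ 0.51567782 -0.27495731]
[ 0.5157384  -0.27471666  0.22505004]
```

Emit:
{"op": "drive_tool", "data": {
  "plan": "0.4 0 -0.002 -0.15 0;0.4 0 -0.002 -0.28 0;0.4 0 -0.002 -0.36 0;0.4 0 -0.002 -0.38 0;0.4 0 -0.002 -0.38 0"
}}

```text
clock: 5.55
ee_pos: [0.5159, -0.276, 0.1118]
orientation: [[0.987, 0.161, -0.0], [0.161, -0.987, 0.0], [-0.0, -0.0, -1.0]]
contact_force: [-0.1, -0.1, -0.7]
width: 0.0489
grip_force: 12.0
```

Emit:
{"op": "drive_tool", "data": {
  "plan": "0.4 0 0 -0.02 0;0.4 0 0 -0.04 0;0.4 0 0 -0.055 0;0.4 0 0 -0.07 0;0.4 0 0 -0.07 0"
}}

```text
clock: 6.18
ee_pos: [0.515, -0.2764, 0.09]
orientation: [[0.987, 0.16, -0.001], [0.16, -0.987, 0.001], [-0.001, -0.001, -1.0]]
contact_force: [0.5, 0.7, -0.6]
width: 0.0489
grip_force: 12.0
```

Emit:
{"op": "drive_tool", "data": {
  "plan": "0.4 0 0 -0.005 0;0.4 0 0 -0.005 0;0.65 0 0 -0.005 0;0.85 0 0 -0.005 0;1 0 0 -0.005 0"
}}

```text
clock: 6.8
ee_pos: [0.5154, -0.2765, 0.0892]
orientation: [[0.987, 0.16, 0.0], [0.16, -0.987, -0.0], [0.0, 0.0, -1.0]]
contact_force: [0.2, -0.7, 0.1]
width: 0.0751
grip_force: 0.0
```

Emit:
{"op": "drive_tool", "data": {
  "plan": "1 0 0 0.05 0;1 0 0 0.2 0;1 0 0 0.4 0;1 -0.1 0.05 0.6 0;1 -0.1 0.05 0.6 0"
}}

```text
clock: 7.42
ee_pos: [0.4867, -0.2623, 0.2759]
orientation: [[0.987, 0.16, 0.009], [0.16, -0.987, -0.005], [0.008, 0.007, -1.0]]
contact_force: [0.3, 0.8, 0.0]
width: 0.0884
grip_force: 0.0
```

```bash
python3 - <<'E'
from h import *
p,d,m=snap('wrist','w4');w=world(d,m);Z=w[...,2]
k=(p.astype(int).sum(2)<150)&(Z>.03)&(Z<.05)&(np.hypot(w[...,0]-.515,w[...,1]+.276)<.04);q=w[k];print('cap',len(q),cv2.minEnclosingCircle(q[:,:2].astype(np.float32)*1000),np.percentile(q[:,2],[5,50,95]))
A=np.c_[q[:,:2]-q[:,:2].mean(0),np.ones(len(q))];print('slope',np.linalg.lstsq(A,q[:,2],rcond=None)[0])
k=(Z>.016)&(Z<.025)&(np.hypot(w[...,0]-.515,w[...,1]+.275)<.07)&(p.min(2)>90); print('rest w',k.sum(),cv2.minAreaRect(w[k][:,:2].astype(np.float32)*1000))
o=robot.get_obs();print(o['clock'],o['ee_pos'])
E
```

```text
cap 3023 ((514.6515502929688, -276.2665100097656), 24.348655700683594) [0.03899579 0.04027773 0.04145864]
slope [-0.0161486  -0.00606626  0.0401892 ]
rest w 8464 ((514.3951416015625, -277.08465576171875), (90.40835571289062, 90.3697738647461), 12.546063423156738)
7.475 [ 0.48612224 -0.26198698  0.27375633]
```

View pics/w4.png

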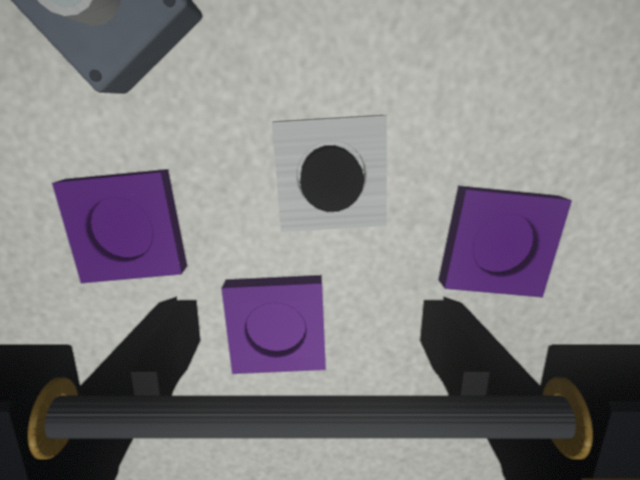

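The view shows the cap at (332,178) seated centrally in the silver rest: top at 40 mm, level, within 1 mm of centre. Going to the thick bail now.

Emit:
{"op": "drive_tool", "data": {
  "plan": "1 0.01 0.18 0 -0.0147;1 0.01 0.38 0 -0.0147;1 0.01 0.58 0 -0.0147;1 0.01 0.77 0 -0.0147;1 0.01 0.9 0 -0.0147"
}}

```text
clock: 8.1
ee_pos: [0.4874, 0.0108, 0.2673]
orientation: [[0.998, 0.07, -0.003], [0.07, -0.998, 0.0], [-0.003, -0.001, -1.0]]
contact_force: [-0.6, -0.8, 1.0]
width: 0.0881
grip_force: 0.0
```

Emit:
{"op": "drive_tool", "data": {
  "plan": "1 0 0.18 0 0;1 0 0.38 0 0;1 0 0.56 0 0;1 0 0.66 0 0;1 0 0.66 0 0"
}}

```text
clock: 8.72
ee_pos: [0.4876, 0.2081, 0.2672]
orientation: [[0.997, 0.072, -0.003], [0.072, -0.997, -0.001], [-0.003, 0.001, -1.0]]
contact_force: [-1.1, -0.6, 0.5]
width: 0.0883
grip_force: 0.0
```

```bash
python3 - <<'E'
from h import *
for i in range(3): p,d,m=snap('wrist','w5')
w=world(d,m);Z=w[...,2];q=p.astype(int)
k=(q[...,0]>q[...,2]+30)&(Z>.03)&(Z<.08)&(abs(w[...,1]-.208)<.04);s=w[k]
print(len(s),cv2.minAreaRect(s[:,:2].astype(np.float32)*1000),np.percentile(s[:,2],[50,99]))
b=s[s[:,2]>.0565];print('barrel',len(b),cv2.minAreaRect(b[:,:2].astype(np.float32)*1000))
o=robot.get_obs();print(o['clock'],o['ee_pos'],o['orientation'][:,1],o['joint_pos'])
E
```

```text
3326 ((503.4230651855469, 206.4125213623047), (109.12841796875, 24.73772430419922), 4.470818996429443) [0.05761567 0.0619374 ]
barrel 1878 ((496.19964599609375, 206.0008544921875), (54.25664138793945, 20.44073486328125), 3.3772683143615723)
8.875 [0.48797354 0.20555698 0.26789827] [ 0.06794839 -0.99768818  0.00114851] [ 3.51912919e-01  1.49893266e-02  1.95157410e+00 -5.57212802e-04
  1.17736573e+00  1.85492383e+00]
```

View pics/w5.png

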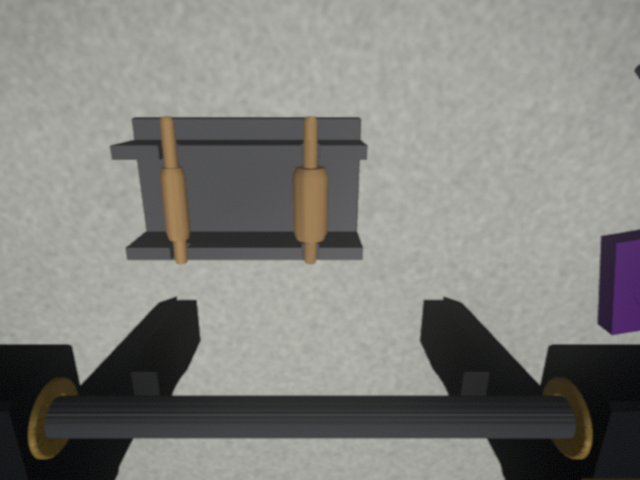

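The wrist view shows the thick bail's barrel at (310,205), its longer spigot up (away from the robot), and the rails clear on both sides of the fingers. It measures (0.4965, 0.207) at 4°, and the barrel is 54 mm, as it should be.

Emit:
{"op": "drive_tool", "data": {
  "plan": "1 0.028 0.004 -0.15 0;1 0.028 0.004 -0.3 0;1 0.028 0.004 -0.44 0;1 0.028 0.004 -0.53 0;1 0.028 0.004 -0.583 0"
}}

```text
clock: 9.5
ee_pos: [0.496, 0.2059, 0.0924]
orientation: [[0.998, 0.066, -0.003], [0.066, -0.998, -0.001], [-0.003, 0.001, -1.0]]
contact_force: [0.5, 0.1, 0.4]
width: 0.0879
grip_force: 0.0
```

Emit:
{"op": "drive_tool", "data": {
  "plan": "0.6 0 0 0 0;0.4 0 0 0 0;0.2 0 0 0 0;0.1 0 0 0 0;0.1 0 0 0 0",
  "force": 20
}}

```text
clock: 10.12
ee_pos: [0.497, 0.2079, 0.0947]
orientation: [[0.998, 0.068, 0.001], [0.068, -0.998, 0.0], [0.001, -0.0, -1.0]]
contact_force: [-0.3, -0.0, -0.1]
width: 0.0405
grip_force: 0.0
```

Emit:
{"op": "drive_tool", "data": {
  "plan": "0.1 0 0 0 0;0.1 0 0 0 0;0.1 0 0 0 0"
}}

```text
clock: 10.5
ee_pos: [0.4967, 0.2077, 0.0942]
orientation: [[0.998, 0.068, -0.0], [0.068, -0.998, -0.0], [-0.0, 0.0, -1.0]]
contact_force: [0.8, 0.2, 1.7]
width: 0.0252
grip_force: 20.0
```

Emit:
{"op": "drive_tool", "data": {
  "plan": "0.1 0 0 0.05 0;0.1 0 0 0.15 0;0.1 0 0 0.29 0;0.1 0 0 0.42 0;0.1 0 0 0.52 0"
}}

```text
clock: 11.12
ee_pos: [0.4972, 0.2078, 0.2532]
orientation: [[0.998, 0.068, 0.003], [0.068, -0.998, 0.001], [0.003, -0.001, -1.0]]
contact_force: [0.6, 0.8, 0.1]
width: 0.0251
grip_force: 20.0
```

Emit:
{"op": "drive_tool", "data": {
  "plan": "0.1 0.03 -0.08 0 0.01;0.1 0.08 -0.2 0 0.03;0.1 0.13 -0.34 0 0.05;0.1 0.18 -0.47 0 0.07;0.1 0.23 -0.6 0 0.09"
}}

```text
clock: 11.75
ee_pos: [0.5661, 0.0264, 0.2513]
orientation: [[0.803, 0.595, 0.001], [0.595, -0.803, 0.0], [0.001, 0.001, -1.0]]
contact_force: [0.3, 0.1, -1.5]
width: 0.0253
grip_force: 20.0
```

Emit:
{"op": "drive_tool", "data": {
  "plan": "0.1 0.05 -0.13 0 0.015;0.1 0.1 -0.26 0 0.03;0.1 0.14 -0.36 0 0.035;0.1 0.157 -0.41 0 0.035;0.1 0.157 -0.417 0 0.035"
}}

```text
clock: 12.38
ee_pos: [0.6129, -0.0979, 0.2505]
orientation: [[0.659, 0.752, 0.0], [0.752, -0.659, 0.0], [0.0, -0.0, -1.0]]
contact_force: [0.3, 0.4, -0.8]
width: 0.0249
grip_force: 20.0
```

```bash
python3 - <<'E'
from h import *
for i in range(4): p,d,m=snap('wrist','w6')
for n in('top','wrist'):
    p,d,m=snap(n,n+'6');w=world(d,m);Z=w[...,2];q=p.astype(int)
    k=(q[...,0]>q[...,2]+30)&(Z>.15)&(Z<.24)&(np.hypot(w[...,0]-.613,w[...,1]+.0975)<.09);s=w[k]
    if len(s)>20: print(n,len(s),s.mean(0),cv2.minAreaRect(s[:,:2].astype(np.float32)*1000),np.percentile(s[:,2],[5,50,95]))
    k=(Z>.04)&(Z<.058)&(np.hypot(w[...,0]-.613,w[...,1]+.096)<.07);print(k.sum(),cv2.minAreaRect(w[k][:,:2].astype(np.float32)*1000))
o=robot.get_obs();print(o['clock'],o['ee_pos'],o['orientation'],o['width'],o['grip_force'])
E
```

```text
top 52 [ 0.58715855 -0.1226749   0.20787208] ((587.116943359375, -122.9356689453125), (15.915385246276855, 9.569381713867188), 52.89674377441406) [0.2054837  0.2079133  0.21017207]
573 ((612.0321655273438, -100.07469940185547), (85.1951904296875, 89.74620056152344), 45.38434600830078)
wrist 12040 [ 0.62365898 -0.08320114  0.21206125] ((616.13427734375, -90.95423889160156), (110.63661193847656, 27.017501831054688), 51.43106460571289) [0.20633073 0.21257705 0.21706814]
10208 ((612.7232666015625, -98.36424255371094), (89.54059600830078, 90.0595932006836), 48.95669937133789)
12.675 [ 0.61259284 -0.09634577  0.2502857 ] [[ 6.56415636e-01  7.54399425e-01 -1.43079287e-04]
 [ 7.54399430e-01 -6.56415588e-01  2.77646772e-04]
 [ 1.15537091e-04 -2.90190615e-04 -9.99999951e-01]] 0.025117586530449317 19.99723546206951
```

View pics/wrist6.png

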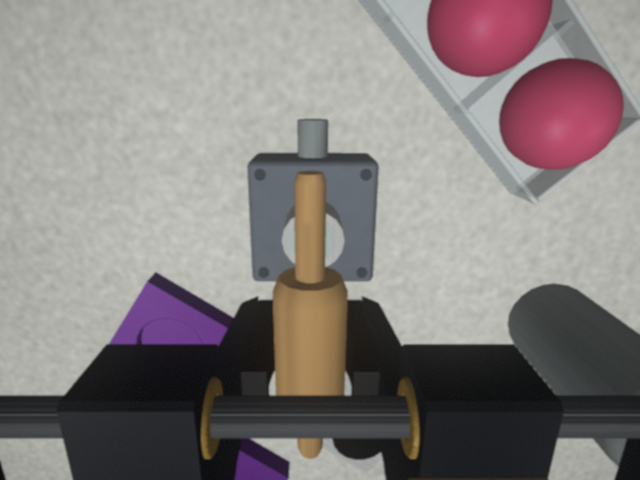

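The view shows the held bail at (310,330), in line with the connector at (312,138), with its longer spigot toward it. It measures within about 2.5 mm of the lens axis, with its axis about 120 mm above the glass. Handing in.

```bash
python3 - <<'E'
from h import *
o=robot.get_obs();print(abs(o['qd']).max(),o['grip_force']); print(robot.close_job())
E
```

```text
0.0029681909541856843 19.99723546206951
the job is handed in; nothing more can be done
None
```

The job is handed in, with no verdict returned: the cap is seated in the silver rest's pocket, within about 1 mm of centre, and the thicker bail is held still about 120 mm above the lens glass, within about 2.5 mm of its axis, longer spigot toward the connector.

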